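# Unbolt the battery safe and fetch the pack

## Task

The battery pack has finished its rest in the bolted steel battery safe and is wanted in the open job tray. Lift the bolt's handle up out of its notch, slide the bolt all the way back and lower the handle into the back notch so that the bolt stays clear; then swing the lid fully open, take the battery pack out and set it down gently, flat on the floor of the job tray. Leave the lid open and the bolt drawn, and do not disturb the other things on the bench.

Things in the scene. Friction and masses are not known exactly. Their poses are not given: they have to be found in the camera images.
- battery_safe: Dark grey steel box fixed to the bench, 170 (its x) x 166 (its y) x 55 mm to the rim; origin at the centre of its underside, z up, x from the pull-tab side to the hinge side (away from the robot), y to its left. Walls 4 mm, inner floor 10 mm above the origin, closed lid's upper face 58 mm.
- keeper (a point): Centre of the steel staple on the outside of the safe's left (+y) wall through which the rod is locked; in the safe's frame [-66, 92, 78] mm, 26 mm wide (x), 12 mm (y), top at 91 mm. The rod is out of it once joint bolt passes 0.022; until then the lid cannot be raised.
- bolt (a joint): Sliding of the bolt, m: 0 locked, 0.040 fully drawn (end stop), moving to the safe's -y. Its round steel rod, 12 mm thick, 178 mm long, lies along the safe's y on top of the lid, axis at x = -66, z = 78 mm in the safe's frame (lid shut), in two saddles at y = -54 and +54 mm, 90 mm high. Friction about 1 N. Blocked while the handle lies in a notch.
- bolt_handle (a joint): Turning of the bolt's handle about the rod's axis, rad: 0 = down in a notch, pointing to the safe's +x (away from the robot) and 0.175 rad above level; grows as the handle is lifted up and towards the robot, stop at 1.15. Past about 0.6 it clears the notched strip. Let go, it falls back by its own weight, into a notch or onto the strip's edge.
- notch_strip (a point): Middle of the top edge of the upright steel strip, 88 mm long along the safe's y, 20 mm behind the rod (in the safe's frame [-46, 0, 88] mm, lid shut). It has two 14 mm wide notches, 11 mm deep, centred at y = +20 mm (bolt locked) and y = -20 mm (bolt fully drawn).
- knob (a point): Centre of the round-ended knob at the end of the bolt's handle, 45 mm from the rod's axis, 16 mm thick, 26 mm long; the stem between rod and knob is 9 mm thick. With the bolt locked it is at [-22, 20, 86] mm in the safe's frame, 28 mm above the lid. It can be pinched from above across the safe's y; it turns between the fingers as it is lifted.
- lid (a joint): Lid hinge, rad: 0 shut, 1.75 fully open at its stop (100 degrees, just past upright). The hinge is stiff: the lid stays at any angle and takes 2 to 5 N at the tab to move.
- lid_hinge (a point): Middle of the lid's hinge line, at [85, 0, 56.5] mm in the safe's frame; the hinge runs along the safe's y and the lid opens upward and away from the robot.
- tab (a point): Grasp point on the lid's steel pull tab, 190 mm from the hinge line. The tab sticks out 34 mm from the middle of the lid's front edge in the lid's plane, 24 mm wide along the safe's y, 4 mm thick with a 9 mm rolled end; this point is 20 mm out from the edge. Pinched across its 24 mm it turns between the fingers as the lid swings.
- battery_pack: Black rigid battery pack, 120 (its x) x 54 (its y) x 30 mm high, 0.24 to 0.42 kg, with rounded edges and a blank label, lying flat on the safe's floor with its long side roughly along the safe's x; origin at the centre of its underside, z up.
- job_tray: Loose open grey plastic tray, 200 (its x) x 150 (its y) x 22 mm high, walls and floor 3 mm; origin at the centre of its underside, z up.
- gpu_fan: Bystander, to be left where it is: loose black cooling fan, 97 mm across, 16 mm high; origin at the centre of its underside.
- multimeter: Bystander, to be left where it is: hand multimeter, 66 x 134 x 44 mm; origin at the centre of its underside.
- ram_stick: Bystander, to be left where it is: memory module lying flat, 31 x 133 x 4 mm; origin at the centre of its underside.

How it is judged:
On the way, in this order (a step that is already met when the one before it is completed fails the run):
1. with the lid still shut, the bolt is drawn all the way back and its handle is down in the back notch (value of joint bolt above 0.034 m and value of joint bolt_handle below 0.2 rad and value of joint lid below 0.1 rad), for 0.2 s.
2. the lid is swung fully open (value of joint lid above 1.45 rad and value of joint bolt above 0.034 m), for 0.2 s.
At the end, for the whole second after the job is handed in: Bolt still drawn (over 34 of 40 mm), lid open past 1.45 rad; battery pack flat (0.08 rad), right way up and at rest on the floor of the job tray, its middle within 45 mm (tray x) and 50 mm (tray y) of the tray's middle; tray level on the bench (all of step 2 and x of battery_pack in the frame of job_tray between -0.045 and 0.045 m and y of battery_pack in the frame of job_tray between -0.05 and 0.05 m and z of battery_pack in the frame of job_tray below 0.008 m and angle between battery_pack's own z axis and vertical below 0.08 rad and angle between job_tray's own z axis and vertical below 0.05 rad and height (world z) of job_tray below 0.01 m and linear speed of battery_pack below 0.02 m/s and angular speed of battery_pack below 0.1 rad/s); the robot touches nothing.
It fails at once if a bystander is pushed more than 30 mm (distance of any of gpu_fan, multimeter, ram_stick from where it was at the start of the episode above 0.03 m).
It fails at once if the battery pack is dropped into the tray: let go with its underside more than 27 mm above the tray's floor (horizontal distance between battery_pack and job_tray below 0.1 m and z of battery_pack in the frame of job_tray above 0.03 m and contact force between the fingers and battery_pack below 0.05 N).
It also fails if it takes over 59 s, if anything falls off the work surface, if the arm or the gripper's body presses on something with over 40 N, if the wrist force passes 120 N, or if a joint passes its speed limit or range.

## Robot

A 6-joint arm with a two-finger parallel gripper is mounted at the origin on the work surface; the furniture and walls round the work are solid. World frame = base frame: x ahead of the robot, y to its left, z up, the work surface at z = 0. Lengths are in m, angles in rad, forces in N, time in s.
With the tool pointing down it reaches from about 0.35 to 0.975 m from the base axis. Payload 4.9 kg.
Tool frame: the origin (TCP) lies between the finger pads; the fingertips stand 22 mm ahead of it and the grasp point (between the pads) lies 3 mm ahead of it; z points along the fingers, y is the line along which they close (so a half turn about z gives the same grasp; the last joint's range is limited). The gripper opens to 85 mm and grips with 20 to 120 N. Pads are 22 mm wide; open, the fingers measure 114 mm over their backs; the gripper's body (76 mm by 85 mm) begins 54 mm behind the grasp point. The pads swing forward as they close: fully open they stand 13 mm farther back than shut.
Start: joints at [-1.259, 0.053, 1.613, -0, 1.476, -0.119], TCP at [0.261, -0.568, 0.253] pointing down, gripper open.
Joint ranges: [-3.01, 3.01], [-1.01, 2.22], [0.06, 2.58], [-1.02, 4.17], [0.09, 2.62], [-3.14, 3.14]. Speed limits (rad/s): [2.57, 2.57, 3.14, 3.14, 3.14, 3.14].

## Interface

Orientations are given as a unit quaternion [w, x, y, z].
In Python, from plant import state, grab_frame, get_calibration, job_done, recognise, regions_of gives the robot as it stands.
- The arm moves only by the tool apply_moves, never from a script. Its argument "targets" is a list of rows, each an object with "translation": the shift along the tool's x, y, z normalised to -1 to 1, where 1 is 100 mm, a list of three; "twist": the turn about the tool's z normalised to -1 to 1, where 1 is 0.1 rad; "hand": the opening, from 0 (shut) to 1 (fully open). A call has 1 to 8 rows; each row shifts and turns the commanded pose from where the row before left it, along the tool's axes as they then stand; what a row does not reach is not made up. A row lasts 1/10 s, in which the tool goes at most 50 mm and 8.59 degrees, less where a joint would pass 70% of its speed; a pose out of reach is approached as far as the arm can. A call with a number of a shift or a turn outside -1 to 1 is refused whole. A call with a gripper value outside its range is refused whole. The fingers move at their own pace and stop on an object; the grip force is fixed at half the most. Time passes only in rows, so rows that do not move let the fingers close. It gives the time, the measured TCP pose, the force, the opening and the grip force at its end, in the units of the state.
- state(): the state, without advancing time (a new reading comes with each control period).
- grab_frame(name): name is "side" or "top"; returns the picture (420x560x3 uint8, red, green, blue); there is no depth.
- get_calibration(name): a dict with "camera_matrix" (3x3 intrinsics, pixels), "pose" (4x4, takes a point from camera to world coordinates). Camera axes: x right, y up, looking along -z (the intrinsics and any distortion apply to the point x, -y, -z); pixel columns grow to the right and rows downward; lengths in m; the calibration is good to about 2 mm. A picture is of the moment at which its call begins. get_calibration takes no time and is no camera call.
- job_done(): hands the job in; it is judged then, once.
Trained networks look in the newest picture that a camera, given by its name, has taken for a name from the list of things; names that differ only in an ending like _2 or _b are one class to them, and where a whole thing is asked for, a point or a joint stands for the part that bears it (a point fixed in the world has none). Each returns a list of dicts, best first, with "score" (0 to 1); they miss things now and then, are a little off and sometimes report something else, mostly with a low value. They report only what shows in the picture. A call takes as long as a camera call.
- recognise(camera, query): "point" ([x, y, z] in m, in world coordinates, good to about 4 mm: the middle of the surface that is visible of it).
- regions_of(camera, query): "pixels" (420x560 bool, what is visible of it).
The state is a dict: "time": time; "joint_pos": joint angles; "joint_vel": joint speeds; "joint_efforts": joint torques, N m; "tool_pos": TCP position; "tool_rot": TCP orientation; "contact_force": force on the tool from outside, world axes, zero at the start; "ft_torque": the same for the moment, N m; "gripper_width": opening from 0.0 (shut) to 1.0 (fully open); "grasp_force": force on a finger pad.
Only numpy, scipy, OpenCV 4.12 (cv2) and the standard library are available. Lean on these libraries where they do the work, as an engineer would, in place of code of your own. Each camera call takes 0.05 s, during which the arm holds its last target. There are 200 camera calls.

## Working session

There is one attempt and no reset: what is moved stays moved. The work goes in short steps, Python scripts to look and compute and a tool call to move; the robot and the scene stay as the last step left them, time stands still between calls to the robot, and variables do not carry over. Pictures are saved under pics/ and viewed, at most 10 in all, crops included, and the job is handed in when it is done.

Besides the shell and the picture viewer there is one more tool, called after "Request:" as name(argument=value, ...), one argument or row to a line, values as JSON. apply_moves: Moves the arm, as the interface text tells. Its arguments: {"type":"object","properties":{"targets":{"type":"array"}},"required":["targets"]}

```bash
mkdir -p pics
python3 - <<'E'
from plant import *
import cv2,numpy as np
s=state();print({k:np.round(v,3).tolist() for k,v in s.items()})
for c in("top","side"):
    im=grab_frame(c);cv2.imwrite(f"pics/{c}0.png",im[:,:,::-1])
    k=get_calibration(c);print(c,np.round(k["camera_matrix"],1).tolist(),np.round(k["pose"],3).tolist(),[q for q in k])
    for q in["battery_safe","keeper","knob","tab","lid_hinge","notch_strip","bolt","job_tray","gpu_fan","multimeter","ram_stick"]:
        try:print(q,[(np.round(d["point"],3).tolist(),round(d["score"],2)) for d in recognise(c,q)[:2]])
        except Exception as e:print(q,e)
E
```

```text
{'time': 0.0, 'joint_pos': [-1.259, 0.053, 1.614, -0.0, 1.476, -0.119], 'joint_vel': [-0.0, 0.002, 0.0, 0.001, -0.0, 0.001], 'joint_efforts': [-0.002, -39.369, -37.018, -0.0, 0.007, -0.0], 'tool_pos': [0.261, -0.567, 0.252], 'tool_rot': [-0.001, 0.977, 0.214, -0.0], 'contact_force': [-1.094, 0.134, 0.067], 'ft_torque': [0.009, 0.005, -0.022], 'grasp_force': 0.0, 'gripper_width': 0.998}
top [[499.3, 0.0, 286.6], [0.0, 499.3, 201.5], [0.0, 0.0, 1.0]] [[-0.003, 0.99, -0.143, 0.399], [-1.0, -0.003, -0.0, 0.108], [-0.001, 0.143, 0.99, 1.316], [0.0, 0.0, 0.0, 1.0]] ['camera_matrix', 'pose']
battery_safe [([0.553, 0.096, 0.062], 0.94), ([0.557, 0.093, 0.065], 0.54)]
keeper [([0.555, 0.091, 0.062], 0.89)]
knob [([0.53, 0.111, 0.085], 0.59)]
tab [([0.562, 0.092, 0.059], 0.84)]
lid_hinge [([0.554, 0.089, 0.06], 0.76)]
notch_strip [([0.555, 0.09, 0.063], 0.96)]
bolt [([0.506, 0.11, 0.084], 0.94)]
job_tray [([0.625, -0.194, 0.005], 0.68)]
gpu_fan [([0.459, 0.368, 0.008], 0.93)]
multimeter [([0.77, -0.053, 0.035], 0.63)]
ram_stick [([0.352, -0.045, 0.005], 0.66)]
side [[415.8, 0.0, 278.5], [0.0, 415.8, 215.5], [0.0, 0.0, 1.0]] [[-0.887, 0.236, -0.398, 0.235], [-0.462, -0.486, 0.742, 0.73], [-0.019, 0.842, 0.539, 0.536], [0.0, 0.0, 0.0, 1.0]] ['camera_matrix', 'pose']
battery_safe [([0.546, 0.127, 0.06], 0.69)]
keeper [([0.548, 0.128, 0.057], 0.57)]
knob [([0.531, 0.116, 0.081], 0.71), ([0.555, 0.103, 0.057], 0.39)]
tab [([0.55, 0.106, 0.061], 0.59)]
lid_hinge []
notch_strip [([0.555, 0.107, 0.059], 0.56), ([0.502, 0.116, 0.082], 0.23)]
bolt [([0.502, 0.116, 0.084], 0.7)]
job_tray [([0.627, -0.198, 0.001], 0.74)]
gpu_fan [([0.451, 0.371, 0.006], 0.68)]
multimeter [([0.763, -0.036, 0.031], 0.92)]
ram_stick [([0.356, -0.041, 0.002], 0.76)]
```

Run:
```python
import cv2
im=cv2.imread("pics/top0.png");cv2.imwrite("pics/top0c.png",cv2.resize(im[100:300,160:420],None,fx=3,fy=3,interpolation=2))
```

```text
(no output)
```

View pics/top0c.png

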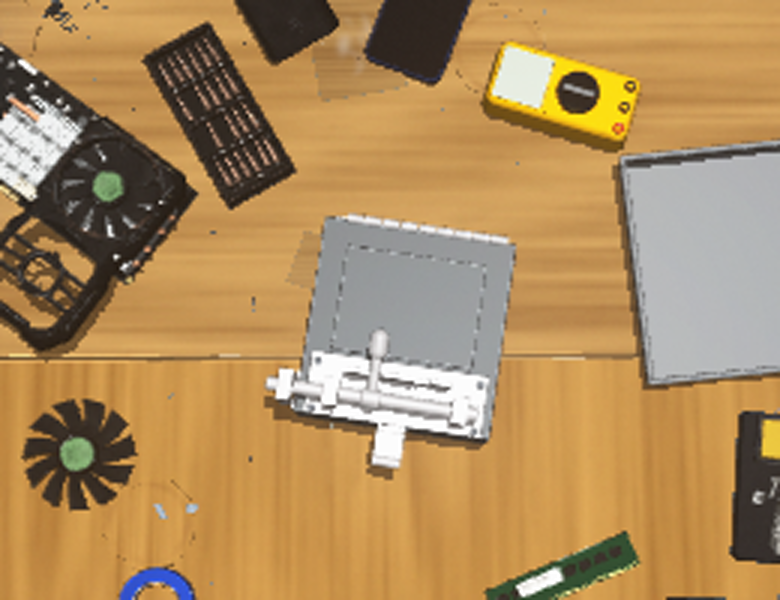

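View pics/side0.png

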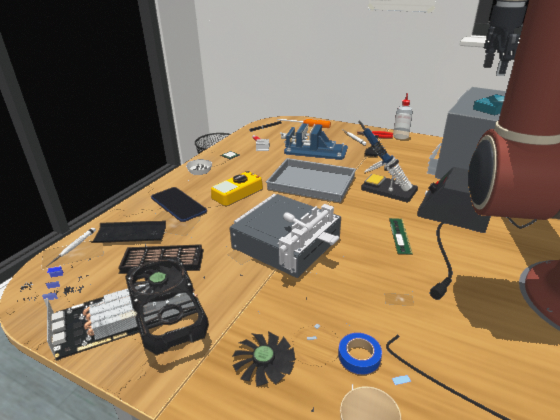

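The top crop shows the safe's hinge edge running from crop (325,215) to (515,240), the front-right corner at (488,440), the tab end at (385,467) and the knob at (379,342). The side picture shows the tray at about (312,180), open and clear. I'll fit the safe's pose to these points.

```bash
cat > h.py <<'E'
import numpy as np,cv2
from plant import *
from scipy.optimize import least_squares
from scipy.spatial.transform import Rotation as R
def proj(c,P):
    k=get_calibration(c);T=np.array(k["pose"]);q=(np.atleast_2d(P)-T[:3,3])@T[:3,:3]
    q=q*[1,-1,-1];u=q@np.array(k["camera_matrix"]).T;return u[:,:2]/u[:,2:]
def back(c,uv,z):
    k=get_calibration(c);T=np.array(k["pose"]);uv=np.atleast_2d(uv).astype(float)
    d=np.c_[uv,np.ones(len(uv))]@np.linalg.inv(np.array(k["camera_matrix"])).T*[1,-1,-1]@T[:3,:3].T
    return T[:3,3]+d*((z-T[2,3])/d[:,2])[:,None]
def w(p,pose):
    x,y,a=pose;p=np.atleast_2d(p)/1000.;c,s=np.cos(a),np.sin(a)
    return np.c_[x+c*p[:,0]-s*p[:,1],y+s*p[:,0]+c*p[:,1],p[:,2]]
def toolstate():
    s=state();q=s["tool_rot"];Rm=R.from_quat([q[1],q[2],q[3],q[0]]).as_matrix()
    return s,np.array(s["tool_pos"]),Rm
def togo(target):   # world point -> tool-axes shift in units of 100 mm
    s,p,Rm=toolstate();return np.round((np.array(target)-p)@Rm*10,3)
E
python3 - <<'E'
from h import *
M=np.array([[85,83,58],[85,-83,58],[-85,-83,58],[-119,0,57],[-22,20,90]])
px=np.array([[325,215],[515,240],[488,440],[385,467],[379,342]])/3+[160,100]
f=lambda p:(proj("top",w(M,p))-px).ravel()
r=least_squares(f,[.55,.1,0]);print(r.x,r.fun.reshape(-1,2).round(1))
for n,v in dict(knob=[-22,20,86],tab=[-105,0,56.5],keeper=[-66,92,78]).items():print(n,w(v,r.x).round(4),proj("side",w(v,r.x)).round())
for q,z in(("job_tray",.022),("gpu_fan",.016),("multimeter",.03),("ram_stick",.004)):
    grab_frame("top");m=regions_of("top",q)
    if not m:print(q,None);continue
    m=m[0]["pixels"].astype(np.uint8);c=max(cv2.findContours(m,0,2)[0],key=cv2.contourArea)
    b=cv2.boxPoints(cv2.minAreaRect(c));print(q,b.round().tolist(),back("top",b,z)[:,:2].round(3).tolist())
E
```

```text
[ 0.56235691  0.08700067 -0.14841373] [[-0.5 -0.3]
 [ 0.3  0.6]
 [ 0.4 -0.2]
 [ 0.1 -0.5]
 [-0.3  0.4]]
knob [[0.5436 0.11   0.086 ]] [[289. 218.]]
tab [[0.4585 0.1025 0.0565]] [[330. 239.]]
keeper [[0.5107 0.1877 0.078 ]] [[287. 247.]]
job_tray [[365.0, 152.0], [424.0, 144.0], [435.0, 222.0], [376.0, 230.0]] [[0.718, -0.099], [0.74, -0.257], [0.53, -0.277], [0.509, -0.122]]
gpu_fan [[163.0, 262.0], [174.0, 228.0], [209.0, 240.0], [197.0, 273.0]] [[0.431, 0.429], [0.518, 0.403], [0.487, 0.312], [0.401, 0.339]]
multimeter [[319.0, 137.0], [327.0, 112.0], [374.0, 126.0], [367.0, 151.0]] [[0.757, 0.022], [0.826, 0.001], [0.786, -0.125], [0.718, -0.103]]
ram_stick [[322.0, 297.0], [368.0, 277.0], [372.0, 288.0], [326.0, 308.0]] [[0.34, 0.019], [0.39, -0.101], [0.362, -0.113], [0.312, 0.007]]
```

Request:
apply_moves(
  targets=[
    {"translation": [0.1, -0.1, -0.4], "twist": 0, "hand": 0.5},
    {"translation": [0.34, -0.31, -0.1], "twist": 0, "hand": 0.5},
    {"translation": [0.34, -0.31, 0], "twist": 0, "hand": 0.5},
    {"translation": [0.34, -0.31, 0], "twist": 0, "hand": 0.5},
    {"translation": [0.34, -0.31, 0], "twist": 0, "hand": 0.5},
    {"translation": [0.34, -0.31, 0], "twist": 0, "hand": 0.5},
    {"translation": [0.34, -0.31, 0], "twist": 0, "hand": 0.5},
    {"translation": [0.34, -0.31, 0], "twist": 0, "hand": 0.5},
  ],
)

```text
time: 2.4
tool_pos: [0.3919, -0.2563, 0.3035]
tool_rot: [0.0, 0.977, 0.213, 0.0]
contact_force: [0.4, 0.6, 0.0]
gripper_width: 0.499
grasp_force: 0.0
```

Request:
apply_moves(
  targets=[
    {"translation": [0.34, -0.31, 0], "twist": 0, "hand": 0.5},
    {"translation": [0.34, -0.31, 0], "twist": 0, "hand": 0.5},
    {"translation": [0.34, -0.31, 0], "twist": 0, "hand": 0.5},
    {"translation": [0.34, -0.31, 0], "twist": 0, "hand": 0.5},
    {"translation": [0.34, -0.31, 0], "twist": 0, "hand": 0.5},
    {"translation": [0.34, -0.31, 0], "twist": 0, "hand": 0.5},
    {"translation": [0.34, -0.31, 0], "twist": 0, "hand": 0.5},
    {"translation": [0.1, -0.1, 0], "twist": 0, "hand": 0.5},
  ],
)

```text
time: 3.2
tool_pos: [0.5227, 0.0551, 0.3033]
tool_rot: [-0.0, 0.976, 0.216, 0.0]
contact_force: [-0.6, -1.7, 0.3]
gripper_width: 0.497
grasp_force: 0.0
```

Request:
apply_moves(
  targets=[
    {"translation": [0, 0, 0], "twist": 0.97, "hand": 0.4},
    {"translation": [0, 0, 0], "twist": 0.97, "hand": 0.4},
    {"translation": [0, 0, 0], "twist": 0.97, "hand": 0.4},
    {"translation": [0, 0, 0], "twist": 0.97, "hand": 0.4},
    {"translation": [0, 0, 0], "twist": 0.97, "hand": 0.4},
    {"translation": [0, 0, 0], "twist": 0.94, "hand": 0.4},
    {"translation": [0, 0, 0], "twist": 0, "hand": 0.4},
  ],
)

```text
time: 3.9
tool_pos: [0.522, 0.0512, 0.3034]
tool_rot: [0.0, 0.997, -0.074, -0.0]
contact_force: [-0.3, 0.0, 0.5]
gripper_width: 0.399
grasp_force: 0.0
```

```bash
cat >> h.py <<'E'
S=np.array([0.56235691,0.08700067,-0.14841373])
def show(P,pose=None):
    s,p,Rm=toolstate();print("t",round(s["time"],2),"tcp",p.round(4),"yaw",round(np.arctan2(Rm[1,0],Rm[0,0]),4),"zax",Rm[:,2].round(3),"hand",round(s["gripper_width"],3))
    for q in np.atleast_2d(P):
        t=w(q,S if pose is None else pose)[0];t[2]+=.003;print(q,"togo",togo(t))
E
python3 -c "
from h import *
show([[-22,20,86]])"
```

```text
t 3.9 tcp [0.522  0.0512 0.3034] yaw -0.1487 zax [-0. -0. -1.] hand 0.399
[-22  20  86] togo [ 0.126 -0.615  2.143]
```

Request:
apply_moves(
  targets=[
    {"translation": [0.06, -0.3, 0.2], "twist": 0, "hand": 0.4},
    {"translation": [0.066, -0.315, 0.3], "twist": 0, "hand": 0.4},
    {"translation": [0, 0, 0.45], "twist": 0, "hand": 0.4},
    {"translation": [0, 0, 0.45], "twist": 0, "hand": 0.4},
    {"translation": [0, 0, 0.35], "twist": 0, "hand": 0.4},
    {"translation": [0, 0, 0.2], "twist": 0, "hand": 0.4},
    {"translation": [0, 0, 0], "twist": 0, "hand": 0.4},
  ],
)

```text
time: 4.6
tool_pos: [0.5407, 0.1102, 0.1041]
tool_rot: [0.001, 0.997, -0.073, -0.004]
contact_force: [-1.0, 0.3, -0.8]
gripper_width: 0.399
grasp_force: 0.0
```

Run:
```python
from h import *
show([[-22,20,86]])
im=grab_frame("side");cv2.imwrite("pics/s1.png",cv2.resize(im[110:310,180:380,::-1],None,fx=3,fy=3,interpolation=2))
```

```text
t 4.6 tcp [0.5407 0.1102 0.1041] yaw -0.1467 zax [-0.008 -0.001 -1.   ] hand 0.399
[-22  20  86] togo [ 0.03  -0.003  0.151]
```

View pics/s1.png

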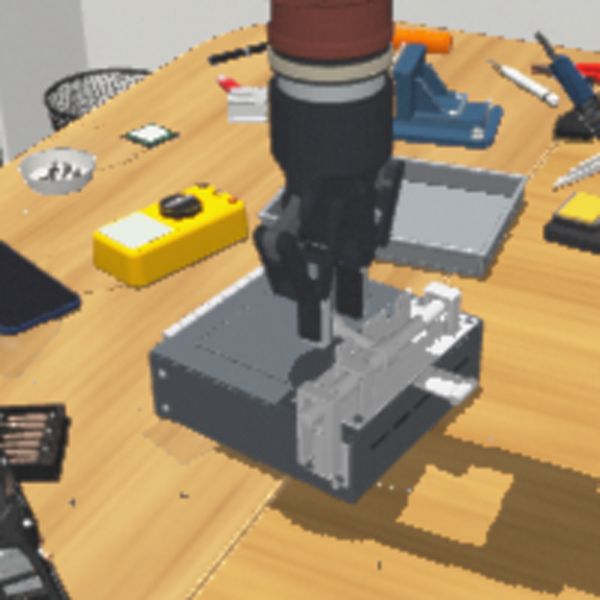

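The fingers at (315,320) and (350,290) straddle the knob, about 15 mm above the grasp height. I'll lower and close.

Request:
apply_moves(
  targets=[
    {"translation": [0.03, 0, 0.12], "twist": 0, "hand": 0.4},
    {"translation": [0, 0, 0], "twist": 0, "hand": 0.4},
    {"translation": [0, 0, 0], "twist": 0, "hand": 0.12},
    {"translation": [0, 0, 0], "twist": 0, "hand": 0.0},
    {"translation": [0, 0, 0], "twist": 0, "hand": 0.0},
    {"translation": [0, 0, 0], "twist": 0, "hand": 0.0},
    {"translation": [0, 0, 0], "twist": 0, "hand": 0.0},
  ],
)

```text
time: 5.35
tool_pos: [0.5473, 0.1094, 0.0974]
tool_rot: [0.001, 0.997, -0.074, 0.001]
contact_force: [-0.5, -5.3, 3.1]
gripper_width: 0.154
grasp_force: 58.6
```

Run:
```python
from h import *
show([[-22,20,86]])
a=.175
for h in np.linspace(0,.9,7): print(round(h,2),np.round([45*(np.cos(a+h)-np.cos(a)),45*(np.sin(a+h)-np.sin(a))],1))
```

```text
t 5.35 tcp [0.5473 0.1094 0.0974] yaw -0.148 zax [ 0.002 -0.002 -1.   ] hand 0.154
[-22  20  86] togo [-0.038 -0.001  0.084]
0.0 [0. 0.]
0.15 [-1.7  6.5]
0.3 [-4.3 12.7]
0.45 [-7.8 18.5]
0.6 [-12.2  23.7]
0.75 [-17.2  28.1]
0.9 [-22.9  31.7]
```

Request:
apply_moves(
  targets=[
    {"translation": [0, 0, 0], "twist": 0, "hand": 0.4},
    {"translation": [0, 0, 0], "twist": 0, "hand": 0.4},
    {"translation": [0, 0, 0], "twist": 0, "hand": 0.4},
    {"translation": [-0.03, 0, 0.08], "twist": 0, "hand": 0.4},
    {"translation": [0, 0, 0], "twist": 0, "hand": 0.4},
    {"translation": [0, 0, 0], "twist": 0, "hand": 0.4},
  ],
)

```text
time: 5.95
tool_pos: [0.543, 0.1109, 0.0875]
tool_rot: [0.0, 0.997, -0.074, -0.001]
contact_force: [-0.0, -0.9, -0.8]
gripper_width: 0.398
grasp_force: 0.0
```

Run:
```python
from h import *
show([[-22,20,86]])
```

```text
t 5.95 tcp [0.543  0.1109 0.0875] yaw -0.1481 zax [-0.001  0.    -1.   ] hand 0.398
[-22  20  86] togo [ 0.007  0.007 -0.015]
```

Request:
apply_moves(
  targets=[
    {"translation": [0, 0, 0], "twist": 0, "hand": 0.0},
    {"translation": [0, 0, 0], "twist": 0, "hand": 0.0},
    {"translation": [0, 0, 0], "twist": 0, "hand": 0.0},
    {"translation": [0, 0, 0], "twist": 0, "hand": 0.0},
  ],
)

```text
time: 6.35
tool_pos: [0.5436, 0.11, 0.0884]
tool_rot: [0.001, 0.997, -0.074, -0.0]
contact_force: [-1.1, -4.4, 1.2]
gripper_width: 0.158
grasp_force: 58.4
```

Request:
apply_moves(
  targets=[
    {"translation": [-0.017, 0, -0.065], "twist": 0, "hand": 0.0},
    {"translation": [-0.026, 0, -0.062], "twist": 0, "hand": 0.0},
    {"translation": [-0.035, 0, -0.058], "twist": 0, "hand": 0.0},
    {"translation": [-0.044, 0, -0.052], "twist": 0, "hand": 0.0},
    {"translation": [-0.05, 0, -0.044], "twist": 0, "hand": 0.0},
    {"translation": [-0.057, 0, -0.036], "twist": 0, "hand": 0.0},
    {"translation": [0, 0, 0], "twist": 0, "hand": 0.0},
  ],
)

```text
time: 7.05
tool_pos: [0.5198, 0.1136, 0.1194]
tool_rot: [0.001, 0.997, -0.074, -0.001]
contact_force: [-0.7, -5.5, -5.2]
gripper_width: 0.148
grasp_force: 58.4
```

Run:
```python
from h import *
show([[-42.6,20,116.5]])
im=grab_frame("side");cv2.imwrite("pics/s2.png",cv2.resize(im[160:280,210:370,::-1],None,fx=4,fy=4,interpolation=2))
```

```text
t 7.05 tcp [0.5198 0.1136 0.1194] yaw -0.1479 zax [-0.002 -0.001 -1.   ] hand 0.148
[-42.6  20.  116.5] togo [ 0.034  0.    -0.001]
```

View pics/s2.png

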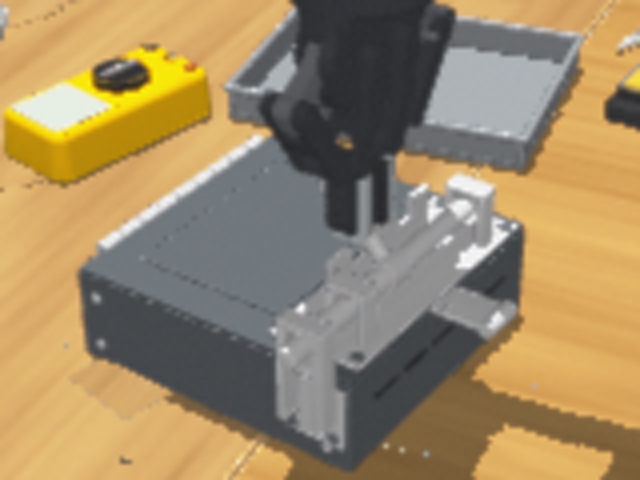

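The handle is up, held between the fingers at (370,220). Next, the slide towards the safe's -y.

Request:
apply_moves(
  targets=[
    {"translation": [0, 0.08, 0], "twist": 0, "hand": 0.0},
    {"translation": [0, 0.1, 0], "twist": 0, "hand": 0.0},
    {"translation": [0, 0.1, 0], "twist": 0, "hand": 0.0},
    {"translation": [0, 0.08, 0], "twist": 0, "hand": 0.0},
    {"translation": [0, 0.04, 0], "twist": 0, "hand": 0.0},
    {"translation": [0, 0, 0], "twist": 0, "hand": 0.0},
    {"translation": [0, 0, 0], "twist": 0, "hand": 0.0},
  ],
)

```text
time: 7.8
tool_pos: [0.5147, 0.0742, 0.1198]
tool_rot: [0.0, 0.997, -0.074, -0.0]
contact_force: [-1.6, -1.5, -7.0]
gripper_width: 0.146
grasp_force: 58.9
```

Run:
```python
from h import *
show([[-42.6,-20,116.5]])
```

```text
t 7.8 tcp [0.5147 0.0742 0.1198] yaw -0.1485 zax [-0.001 -0.001 -1.   ] hand 0.146
[-42.6 -20.  116.5] togo [0.026 0.003 0.003]
```

Request:
apply_moves(
  targets=[
    {"translation": [0.057, 0.003, 0.036], "twist": 0, "hand": 0.0},
    {"translation": [0.05, 0, 0.044], "twist": 0, "hand": 0.0},
    {"translation": [0.044, 0, 0.052], "twist": 0, "hand": 0.0},
    {"translation": [0.035, 0, 0.058], "twist": 0, "hand": 0.0},
    {"translation": [0.026, 0, 0.062], "twist": 0, "hand": 0.0},
    {"translation": [0.017, 0, 0.065], "twist": 0, "hand": 0.0},
    {"translation": [0, 0, 0], "twist": 0, "hand": 0.0},
  ],
)

```text
time: 8.5
tool_pos: [0.5436, 0.0708, 0.0953]
tool_rot: [-0.0, 0.997, -0.073, 0.006]
contact_force: [-1.0, -0.5, 15.6]
gripper_width: 0.143
grasp_force: 87.5
```

Run:
```python
from h import *
show([[-22,-20,86]])
```

```text
t 8.5 tcp [0.5436 0.0708 0.0953] yaw -0.1471 zax [ 0.012 -0.001 -1.   ] hand 0.143
[-22 -20  86] togo [-0.059  0.012  0.062]
```

Request:
apply_moves(
  targets=[
    {"translation": [0, 0, 0], "twist": 0, "hand": 0.4},
    {"translation": [0, 0, 0], "twist": 0, "hand": 0.4},
    {"translation": [0, 0, 0], "twist": 0, "hand": 0.4},
    {"translation": [0, 0, -0.3], "twist": 0, "hand": 0.4},
    {"translation": [0, 0, -0.4], "twist": 0, "hand": 0.4},
    {"translation": [0, 0, -0.4], "twist": 0, "hand": 0.4},
    {"translation": [0, 0, -0.4], "twist": 0, "hand": 0.4},
  ],
)

```text
time: 9.2
tool_pos: [0.5372, 0.071, 0.2391]
tool_rot: [0.0, 0.997, -0.074, -0.0]
contact_force: [0.6, -0.6, -0.3]
gripper_width: 0.399
grasp_force: 0.0
```

Run:
```python
from h import *
show([[-22,-20,86]])
im=grab_frame("side");cv2.imwrite("pics/s3.png",cv2.resize(im[190:280,230:350,::-1],None,fx=5,fy=5,interpolation=2))
for n,v in dict(knob_down=[-22,-20,86],knob_on_edge=[-30,-20,105],stem_root=[-66,-20,78]).items():print(n,((proj("side",w(v,S))-[230,190])*5).round())
```

```text
t 9.2 tcp [0.5372 0.071  0.2391] yaw -0.1481 zax [-0.001  0.    -1.   ] hand 0.399
[-22 -20  86] togo [0.006 0.004 1.501]
knob_down [[352.  96.]]
knob_on_edge [[369.  62.]]
stem_root [[444. 146.]]
```

View pics/s3.png

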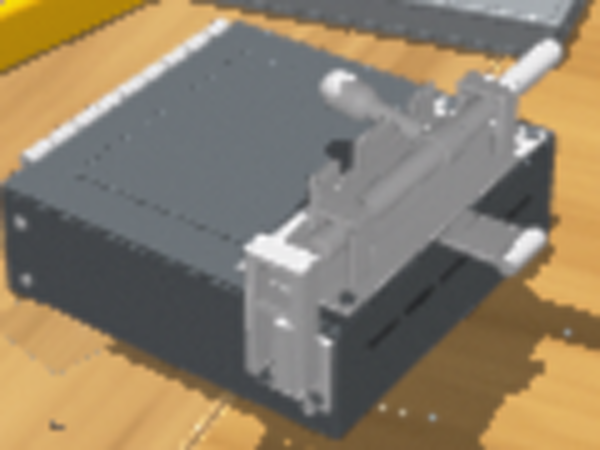

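The knob sits at (345,93), the predicted down position in the back notch, and the rod is out of the keeper. Next is the tab.

Run:
```python
from h import *
show([[-105,0,56.5]])
for t in np.linspace(0,1.75,15): print(round(t,3),np.round([1.9*(1-np.cos(t)),1.9*np.sin(t)],3))
```

```text
t 9.25 tcp [0.5408 0.071  0.2479] yaw -0.148 zax [ 0.012 -0.    -1.   ] hand 0.402
[-105.     0.    56.5] togo [-0.883 -0.187  1.874]
0.0 [0. 0.]
0.125 [0.015 0.237]
0.25 [0.059 0.47 ]
0.375 [0.132 0.696]
0.5 [0.233 0.911]
0.625 [0.359 1.112]
0.75 [0.51  1.295]
0.875 [0.682 1.458]
1.0 [0.873 1.599]
1.125 [1.081 1.714]
1.25 [1.301 1.803]
1.375 [1.53  1.864]
1.5 [1.766 1.895]
1.625 [2.003 1.897]
1.75 [2.239 1.87 ]
```

Request:
apply_moves(
  targets=[
    {"translation": [-0.42, -0.09, 0], "twist": 0, "hand": 0.55},
    {"translation": [-0.42, -0.09, 0], "twist": 0, "hand": 0.55},
    {"translation": [0, 0, 0.45], "twist": 0, "hand": 0.55},
    {"translation": [0, 0, 0.45], "twist": 0, "hand": 0.55},
    {"translation": [0, 0, 0.45], "twist": 0, "hand": 0.55},
    {"translation": [0, 0, 0], "twist": 0, "hand": 0.55},
    {"translation": [0, 0, 0], "twist": 0, "hand": 0.55},
  ],
)

```text
time: 9.95
tool_pos: [0.4568, 0.1011, 0.103]
tool_rot: [0.0, 0.997, -0.074, -0.001]
contact_force: [0.6, -0.3, 0.9]
gripper_width: 0.55
grasp_force: 0.0
```

Run:
```python
from h import *
show([[-105,0,56.5]])
```

```text
t 9.95 tcp [0.4568 0.1011 0.103 ] yaw -0.1482 zax [-0.002 -0.    -1.   ] hand 0.55
[-105.     0.    56.5] togo [ 0.016 -0.017  0.435]
```

Request:
apply_moves(
  targets=[
    {"translation": [0, -0.017, 0.22], "twist": 0, "hand": 0.55},
    {"translation": [0, 0, 0.21], "twist": 0, "hand": 0.55},
    {"translation": [0, 0, 0], "twist": 0, "hand": 0.55},
    {"translation": [0, 0, 0], "twist": 0, "hand": 0.0},
    {"translation": [0, 0, 0], "twist": 0, "hand": 0.0},
    {"translation": [0, 0, 0], "twist": 0, "hand": 0.0},
    {"translation": [0, 0, 0], "twist": 0, "hand": 0.0},
    {"translation": [0, 0, 0], "twist": 0, "hand": 0.0},
  ],
)

```text
time: 10.75
tool_pos: [0.4595, 0.1024, 0.0632]
tool_rot: [0.0, 0.997, -0.074, 0.002]
contact_force: [-1.9, -3.2, 7.6]
gripper_width: 0.261
grasp_force: 58.8
```

Run:
```python
from h import *
show([[-105,0,56.5]]);print(state()["contact_force"],state()["grasp_force"])
```

```text
t 10.75 tcp [0.4595 0.1024 0.0632] yaw -0.1482 zax [ 0.004 -0.001 -1.   ] hand 0.261
[-105.     0.    56.5] togo [-0.01   0.     0.037]
[-1.87179934 -3.19550546  7.60316207] 58.7606934690848
```

Request:
apply_moves(
  targets=[
    {"translation": [0.015, 0, -0.237], "twist": 0, "hand": 0.0},
    {"translation": [0.044, 0, -0.233], "twist": 0, "hand": 0.0},
    {"translation": [0.073, 0, -0.226], "twist": 0, "hand": 0.0},
    {"translation": [0.101, 0, -0.215], "twist": 0, "hand": 0.0},
    {"translation": [0.126, 0, -0.201], "twist": 0, "hand": 0.0},
    {"translation": [0.151, 0, -0.183], "twist": 0, "hand": 0.0},
    {"translation": [0.172, 0, -0.163], "twist": 0, "hand": 0.0},
    {"translation": [0, 0, 0], "twist": 0, "hand": 0.0},
  ],
)

```text
time: 11.55
tool_pos: [0.5266, 0.092, 0.2076]
tool_rot: [0.0, 0.997, -0.074, 0.001]
contact_force: [1.7, -2.1, -4.5]
gripper_width: 0.254
grasp_force: 60.2
```

```bash
cat >> h.py <<'E'
def lid(t):return [85-190*np.cos(t),0,56.5+190*np.sin(t)]
E
python3 - <<'E'
from h import *
show([lid(.8),lid(.875),lid(.95),lid(1.05)])
E
```

```text
t 11.55 tcp [0.5266 0.092  0.2076] yaw -0.1491 zax [ 0.003 -0.001 -1.   ] hand 0.254
[-47.37427478   0.         192.79765727] togo [-0.113 -0.003  0.117]
[-36.78940305   0.         202.33326542] togo [-0.007 -0.003  0.022]
[-25.519787     0.         211.04894591] togo [ 0.106 -0.003 -0.065]
[ -9.5384991    0.         221.31041286] togo [ 0.266 -0.003 -0.167]
```

Tracking well; the second half follows.

Request:
apply_moves(
  targets=[
    {"translation": [0.191, 0, -0.135], "twist": 0, "hand": 0.0},
    {"translation": [0.208, 0, -0.115], "twist": 0, "hand": 0.0},
    {"translation": [0.22, 0, -0.089], "twist": 0, "hand": 0.0},
    {"translation": [0.229, 0, -0.061], "twist": 0, "hand": 0.0},
    {"translation": [0.236, 0, -0.031], "twist": 0, "hand": 0.0},
    {"translation": [0.237, 0, -0.002], "twist": 0, "hand": 0.0},
    {"translation": [0.19, 0, 0.02], "twist": 0, "hand": 0.0},
    {"translation": [0, 0, 0], "twist": 0, "hand": 0.0},
  ],
)

```text
time: 12.35
tool_pos: [0.6757, 0.0702, 0.248]
tool_rot: [-0.0, 0.997, -0.074, 0.001]
contact_force: [-0.2, 0.6, -1.0]
gripper_width: -0.002
grasp_force: 0.0
```

Run:
```python
from h import *
show([lid(1.6),lid(1.7),lid(1.75)]);print(state()["contact_force"])
```

```text
t 12.35 tcp [0.6757 0.0702 0.248 ] yaw -0.1487 zax [ 0.002  0.    -1.   ] hand -0.002
[ 90.54790924   0.         246.41898458] togo [-0.24   0.001 -0.015]
[109.48045392   0.         244.91631399] togo [-0.051  0.001  0.001]
[118.86675057   0.         243.45732991] togo [0.043 0.001 0.015]
[-0.21572644  0.56506896 -0.98480422]
```

Run:
```python
from h import *
im=grab_frame("side");cv2.imwrite("pics/s4.png",cv2.resize(im[90:290,170:410,::-1],None,fx=3,fy=3,interpolation=2))
for t in(1.1,1.3,1.45,1.6,1.75):print(t,((proj("side",w(lid(t),S))-[170,90])*3).round())
```

```text
1.1 [[348. 170.]]
1.3 [[302. 138.]]
1.45 [[266. 120.]]
1.6 [[232. 110.]]
1.75 [[199. 105.]]
```

View pics/s4.png

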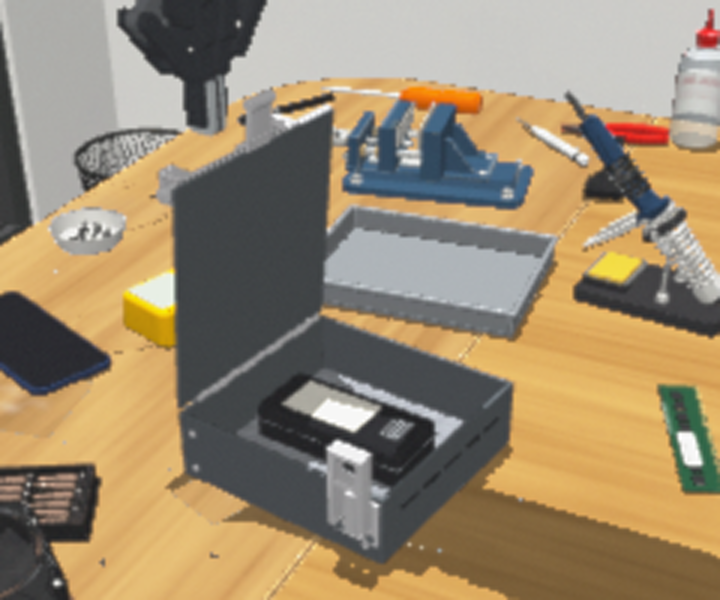

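The lid stands near 1.48 rad, with the tab tip at (258,105), and the fingers slipped off past it. I'll come round in front of the lid and push it to its stop with the closed fingers.

Request:
apply_moves(
  targets=[
    {"translation": [0, 0, -0.45], "twist": 0, "hand": 0.0},
    {"translation": [0, 0, -0.45], "twist": 0, "hand": 0.0},
    {"translation": [-0.47, 0, 0], "twist": 0, "hand": 0.0},
    {"translation": [-0.48, 0, 0], "twist": 0, "hand": 0.0},
    {"translation": [0, 0, 0], "twist": 0, "hand": 0.0},
    {"translation": [0, 0, 0.45], "twist": 0, "hand": 0.0},
    {"translation": [0, 0, 0.5], "twist": 0, "hand": 0.0},
    {"translation": [0, 0, 0], "twist": 0, "hand": 0.0},
  ],
)

```text
time: 13.2
tool_pos: [0.575, 0.0846, 0.2336]
tool_rot: [0.001, 0.997, -0.074, -0.008]
contact_force: [-0.5, 0.4, -1.6]
gripper_width: -0.001
grasp_force: 0.0
```

Run:
```python
from h import *
show([[94,0,235]])
```

```text
t 13.2 tcp [0.575  0.0846 0.2336] yaw -0.1479 zax [-0.016 -0.    -1.   ] hand -0.001
[ 94   0 235] togo [ 0.811 -0.004 -0.056]
```

Request:
apply_moves(
  targets=[
    {"translation": [0.25, 0, 0], "twist": 0, "hand": 0.0},
    {"translation": [0.2, 0, 0], "twist": 0, "hand": 0.0},
    {"translation": [0.15, 0, 0], "twist": 0, "hand": 0.0},
    {"translation": [0.1, 0, 0], "twist": 0, "hand": 0.0},
    {"translation": [0.1, 0, 0], "twist": 0, "hand": 0.0},
    {"translation": [0, 0, 0], "twist": 0, "hand": 0.0},
  ],
)

```text
time: 13.8
tool_pos: [0.6608, 0.0724, 0.2437]
tool_rot: [-0.0, 0.997, -0.074, 0.001]
contact_force: [0.2, -0.1, 0.6]
gripper_width: -0.0
grasp_force: 0.0
```

Run:
```python
from h import *
show([[94,0,235]]);print(state()["contact_force"])
im=grab_frame("side");cv2.imwrite("pics/s5.png",cv2.resize(im[90:290,170:410,::-1],None,fx=3,fy=3,interpolation=2))
grab_frame("top")
for c in("top","side"):
    for r in regions_of(c,"battery_pack")[:2]:
        m=r["pixels"].astype(np.uint8);k=max(cv2.findContours(m,0,2)[0],key=cv2.contourArea);b=cv2.boxPoints(cv2.minAreaRect(k));print(c,r["score"],b.round(1).tolist(),back(c,b,.038).round(3)[:,:2].tolist())
    print(recognise(c,"battery_pack")[:2])
```

```text
t 13.8 tcp [0.6608 0.0724 0.2437] yaw -0.1484 zax [ 0.002  0.    -1.   ] hand -0.0
[ 94   0 235] togo [-0.056  0.001  0.057]
[ 0.15735919 -0.06468545  0.61448279]
[]
side 0.95 [[252.6999969482422, 233.5], [261.70001220703125, 210.1999969482422], [316.5, 231.5], [307.5, 254.6999969482422]] [[0.619, 0.13], [0.647, 0.042], [0.503, 0.065], [0.487, 0.145]]
side 0.34 [[223.0, 360.0], [265.0, 318.0], [304.0, 357.0], [262.0, 399.0]] [[0.496, 0.423], [0.481, 0.325], [0.394, 0.366], [0.415, 0.452]]
[{'point': [0.564, 0.096, 0.0378], 'score': 0.76}]
```

View pics/s5.png

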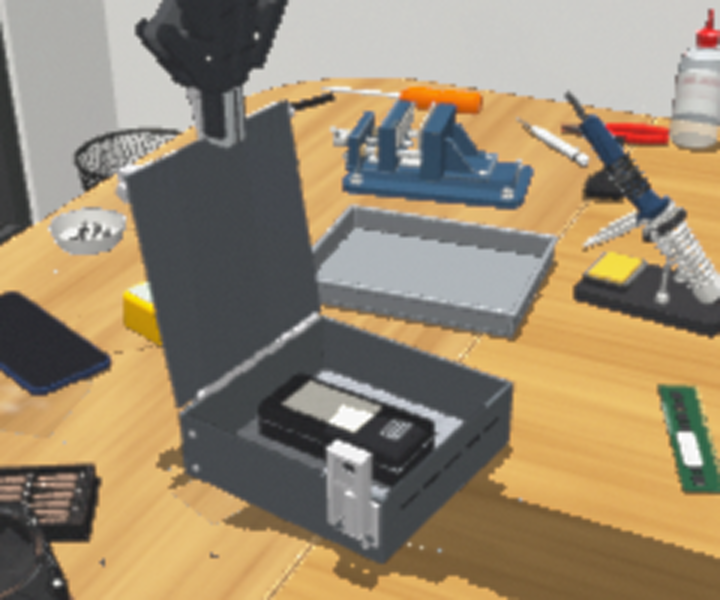

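The lid's edge is now past upright, near its stop. I'll back off to the side for a clear top view of the pack.

Request:
apply_moves(
  targets=[
    {"translation": [-0.3, 0, -0.1], "twist": 0, "hand": 0.5},
    {"translation": [-0.3, 0, -0.35], "twist": 0, "hand": 0.99},
    {"translation": [-0.1, 0.3, -0.3], "twist": 0, "hand": 0.99},
    {"translation": [0, 0.5, 0], "twist": 0, "hand": 0.99},
    {"translation": [0, 0.5, 0], "twist": 0, "hand": 0.99},
    {"translation": [0, 0.5, 0], "twist": 0, "hand": 0.99},
    {"translation": [0, 0.5, 0], "twist": 0, "hand": 0.99},
    {"translation": [0, 0, 0], "twist": 0, "hand": 0.99},
  ],
)

```text
time: 14.9
tool_pos: [0.5551, -0.1494, 0.3175]
tool_rot: [0.001, 0.997, -0.078, 0.0]
contact_force: [0.9, 0.8, -0.3]
gripper_width: 0.989
grasp_force: 0.0
```

Run:
```python
from h import *
im=grab_frame("top");cv2.imwrite("pics/t6.png",cv2.resize(im[150:260,240:360,::-1],None,fx=5,fy=5,interpolation=2))
for r in regions_of("top","battery_pack")[:2]:
        m=r["pixels"].astype(np.uint8);k=max(cv2.findContours(m,0,2)[0],key=cv2.contourArea);b=cv2.boxPoints(cv2.minAreaRect(k));B=back("top",b,.036)[:,:2];print(r["score"],((b-[240,150])*5).round().tolist(),B.round(3).tolist(),B.mean(0))
print(recognise("top","battery_pack")[:2]);show([[0,0,100]])
```

```text
0.86 [[210.0, 402.0], [243.0, 166.0], [355.0, 182.0], [323.0, 417.0]] [[0.509, 0.121], [0.632, 0.104], [0.623, 0.045], [0.501, 0.063]] [0.56608763 0.0830006 ]
[{'point': [0.5673, 0.0867, 0.0372], 'score': 0.76}]
t 15.05 tcp [ 0.5562 -0.1443  0.3175] yaw -0.1486 zax [ 0.     0.001 -1.   ] hand 0.988
[  0   0 100] togo [-0.282 -2.295  2.146]
```

View pics/t6.png

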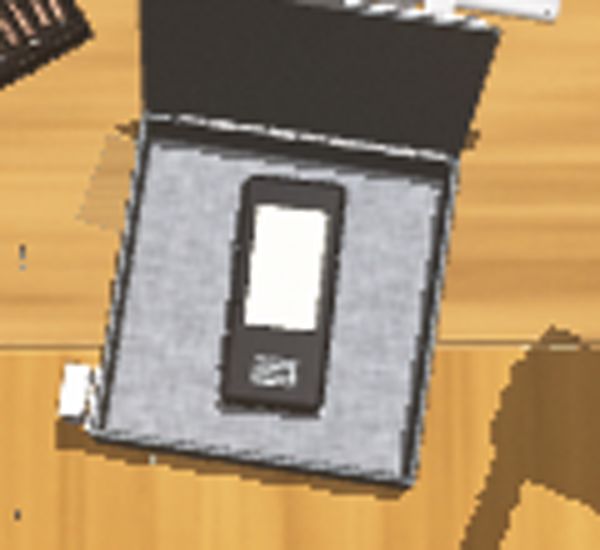

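The top crop shows the pack centred at about (283,293), yaw about −0.12 rad, clear of the walls.

```bash
cat >> h.py <<'E'
def showw(t):
    s,p,Rm=toolstate();print("t",round(s["time"],2),"tcp",p.round(4),"yaw",round(np.arctan2(Rm[1,0],Rm[0,0]),4),"hand",round(s["gripper_width"],3),"togo",togo(t),"F",np.round(s["contact_force"],1),s["grasp_force"])
E
python3 - <<'E'
from h import *
print(back("top",[[296.6,208.8]],.04))
showw([.566,.083,.1])
E
```

```text
[[0.56394973 0.08296802 0.04      ]]
t 15.05 tcp [ 0.5562 -0.1443  0.3175] yaw -0.1486 hand 0.988 togo [-0.24  -2.261  2.176] F [-0.5  0.2  0.2] 0.0
```

Request:
apply_moves(
  targets=[
    {"translation": [-0.04, -0.42, 0], "twist": 0, "hand": 1.0},
    {"translation": [-0.05, -0.46, 0], "twist": 0, "hand": 1.0},
    {"translation": [-0.05, -0.46, 0], "twist": 0, "hand": 1.0},
    {"translation": [-0.05, -0.46, 0], "twist": 0, "hand": 1.0},
    {"translation": [-0.05, -0.46, 0.1], "twist": 0, "hand": 1.0},
    {"translation": [0, 0, 0.45], "twist": -0.3, "hand": 1.0},
    {"translation": [0, 0, 0.45], "twist": 0, "hand": 1.0},
    {"translation": [0, 0, 0.45], "twist": 0, "hand": 1.0},
  ],
)

```text
time: 15.85
tool_pos: [0.5656, 0.0854, 0.1715]
tool_rot: [-0.0, 0.998, -0.057, 0.001]
contact_force: [-0.0, 0.7, -0.6]
gripper_width: 0.997
grasp_force: 0.0
```

Request:
apply_moves(
  targets=[
    {"translation": [0, 0, 0.3], "twist": 0, "hand": 1.0},
    {"translation": [0, 0, 0], "twist": 0, "hand": 1.0},
    {"translation": [0, 0, 0], "twist": 0, "hand": 1.0},
  ],
)

```text
time: 16.15
tool_pos: [0.5659, 0.0839, 0.1429]
tool_rot: [-0.0, 0.998, -0.058, -0.0]
contact_force: [0.1, 0.2, 0.8]
gripper_width: 0.997
grasp_force: 0.0
```

Run:
```python
from h import *
showw([.565,.083,.034])
```

```text
t 16.15 tcp [0.5659 0.0839 0.1429] yaw -0.1162 hand 0.997 togo [-0.008  0.01   1.089] F [0.1 0.2 0.8] 0.0
```

Request:
apply_moves(
  targets=[
    {"translation": [0, 0.01, 0.3], "twist": 0, "hand": 1.0},
    {"translation": [0, 0, 0.3], "twist": 0, "hand": 1.0},
    {"translation": [0, 0, 0.3], "twist": 0, "hand": 1.0},
    {"translation": [0, 0, 0.18], "twist": 0, "hand": 1.0},
    {"translation": [0, 0, 0], "twist": 0, "hand": 1.0},
    {"translation": [0, 0, 0], "twist": 0, "hand": 1.0},
  ],
)

```text
time: 16.75
tool_pos: [0.5679, 0.0819, 0.0372]
tool_rot: [-0.0, 0.998, -0.059, 0.002]
contact_force: [0.4, -0.6, 0.5]
gripper_width: 1.0
grasp_force: 0.0
```

Run:
```python
from h import *
showw([.565,.083,.034])
```

```text
t 16.75 tcp [0.5679 0.0819 0.0372] yaw -0.1177 hand 1.0 togo [-0.031 -0.007  0.032] F [ 0.4 -0.6  0.5] 0.0
```

Request:
apply_moves(
  targets=[
    {"translation": [0, 0, 0], "twist": 0, "hand": 0.7},
    {"translation": [0, 0, 0], "twist": 0, "hand": 0.3},
    {"translation": [0, 0, 0], "twist": 0, "hand": 0.3},
    {"translation": [0, 0, 0], "twist": 0, "hand": 0.3},
    {"translation": [0, 0, 0], "twist": 0, "hand": 0.3},
    {"translation": [0, 0, 0], "twist": 0, "hand": 0.3},
  ],
)

```text
time: 17.35
tool_pos: [0.5677, 0.0817, 0.0369]
tool_rot: [-0.0, 0.998, -0.059, 0.002]
contact_force: [-0.4, -0.1, 4.6]
gripper_width: 0.618
grasp_force: 66.2
```

Request:
apply_moves(
  targets=[
    {"translation": [0, 0, -0.15], "twist": 0, "hand": 0.3},
    {"translation": [0, 0, -0.25], "twist": 0, "hand": 0.3},
    {"translation": [0, 0, -0.3], "twist": 0, "hand": 0.3},
    {"translation": [0, 0, -0.3], "twist": 0, "hand": 0.3},
    {"translation": [0, 0, -0.3], "twist": 0, "hand": 0.3},
    {"translation": [0, 0, -0.2], "twist": 0, "hand": 0.3},
    {"translation": [0, 0, 0], "twist": 0, "hand": 0.3},
    {"translation": [0, 0, 0], "twist": 0, "hand": 0.3},
  ],
)

```text
time: 18.15
tool_pos: [0.5654, 0.0815, 0.1842]
tool_rot: [0.0, 0.998, -0.059, -0.0]
contact_force: [0.1, 0.4, -3.9]
gripper_width: 0.618
grasp_force: 65.2
```

Run:
```python
from h import *
showw([.624,-.189,.2])
grab_frame("top")
r=regions_of("top","job_tray")[0]["pixels"].astype(np.uint8);k=max(cv2.findContours(r,0,2)[0],key=cv2.contourArea);b=cv2.boxPoints(cv2.minAreaRect(k));B=back("top",b,.015)[:,:2];print(B.round(3).tolist(),B.mean(0))
```

```text
t 18.15 tcp [0.5654 0.0815 0.1842] yaw -0.1183 hand 0.618 togo [ 0.901  2.617 -0.158] F [ 0.1  0.4 -3.9] 65.19031405448914
[[0.719, -0.102], [0.74, -0.261], [0.532, -0.279], [0.512, -0.123]] [ 0.62571865 -0.19107563]
```

Request:
apply_moves(
  targets=[
    {"translation": [0, 0.3, 0], "twist": 0, "hand": 0.3},
    {"translation": [0, 0.4, 0], "twist": 0, "hand": 0.3},
    {"translation": [0, 0.4, 0], "twist": 0, "hand": 0.3},
    {"translation": [0.1, 0.4, 0], "twist": 0, "hand": 0.3},
    {"translation": [0.2, 0.4, 0], "twist": 0, "hand": 0.3},
    {"translation": [0.2, 0.4, 0], "twist": 0, "hand": 0.3},
    {"translation": [0.2, 0.32, 0], "twist": 0, "hand": 0.3},
    {"translation": [0.2, 0, 0], "twist": 0, "hand": 0.3},
  ],
)

```text
time: 19.05
tool_pos: [0.6233, -0.1933, 0.1818]
tool_rot: [0.0, 0.998, -0.062, -0.002]
contact_force: [-0.1, 0.8, -3.8]
gripper_width: 0.618
grasp_force: 65.2
```

Request:
apply_moves(
  targets=[
    {"translation": [0, 0, 0], "twist": -0.7, "hand": 0.3},
    {"translation": [0, 0, 0], "twist": -0.7, "hand": 0.3},
    {"translation": [0, 0, 0], "twist": -0.8, "hand": 0.3},
    {"translation": [0, 0, 0], "twist": 0, "hand": 0.3},
    {"translation": [0, 0, 0], "twist": 0, "hand": 0.3},
  ],
)

```text
time: 19.55
tool_pos: [0.6236, -0.1889, 0.1826]
tool_rot: [-0.001, 0.999, 0.05, -0.001]
contact_force: [-0.6, -0.0, -4.4]
gripper_width: 0.618
grasp_force: 65.2
```

Run:
```python
from h import *
showw([.625,-.190,.03])
```

```text
t 19.55 tcp [ 0.6236 -0.1889  0.1826] yaw 0.1002 hand 0.618 togo [0.017 0.014 1.525] F [-0.6 -0.  -4.4] 65.2310836315155
```

Request:
apply_moves(
  targets=[
    {"translation": [0, 0, 0.25], "twist": 0, "hand": 0.3},
    {"translation": [0, 0, 0.3], "twist": 0, "hand": 0.3},
    {"translation": [0, 0, 0.3], "twist": 0, "hand": 0.3},
    {"translation": [0, 0, 0.25], "twist": 0, "hand": 0.3},
    {"translation": [0, 0, 0.2], "twist": 0, "hand": 0.3},
    {"translation": [0, 0, 0.1], "twist": 0, "hand": 0.3},
    {"translation": [0, 0, 0], "twist": 0, "hand": 0.3},
    {"translation": [0, 0, 0], "twist": 0, "hand": 0.3},
  ],
)

```text
time: 20.35
tool_pos: [0.6249, -0.1894, 0.0452]
tool_rot: [0.0, 0.999, 0.051, 0.0]
contact_force: [-0.4, 0.3, -3.1]
gripper_width: 0.623
grasp_force: 65.2
```

Run:
```python
from h import *
showw([.625,-.190,.03])
```

```text
t 20.35 tcp [ 0.6249 -0.1894  0.0452] yaw 0.1014 hand 0.623 togo [0.    0.006 0.152] F [-0.4  0.3 -3.1] 65.2085030078888
```

Request:
apply_moves(
  targets=[
    {"translation": [0, 0, 0.06], "twist": 0, "hand": 0.3},
    {"translation": [0, 0, 0.05], "twist": 0, "hand": 0.3},
    {"translation": [0, 0, 0.02], "twist": 0, "hand": 0.3},
    {"translation": [0, 0, 0], "twist": 0, "hand": 0.3},
    {"translation": [0, 0, 0], "twist": 0, "hand": 0.3},
  ],
)

```text
time: 20.85
tool_pos: [0.6244, -0.1893, 0.0314]
tool_rot: [0.0, 0.999, 0.051, 0.0]
contact_force: [-0.7, 0.7, -4.1]
gripper_width: 0.617
grasp_force: 65.2
```

Request:
apply_moves(
  targets=[
    {"translation": [0, 0, 0.015], "twist": 0, "hand": 0.3},
    {"translation": [0, 0, 0.01], "twist": 0, "hand": 0.3},
    {"translation": [0, 0, 0], "twist": 0, "hand": 0.3},
    {"translation": [0, 0, 0], "twist": 0, "hand": 0.3},
  ],
)

```text
time: 21.25
tool_pos: [0.6247, -0.1894, 0.0299]
tool_rot: [0.0, 0.999, 0.051, 0.0]
contact_force: [-4.4, 0.6, 4.8]
gripper_width: 0.623
grasp_force: 66.0
```

Force has turned upward, so the pack is on the tray floor. I'll open and retreat straight up.

Request:
apply_moves(
  targets=[
    {"translation": [0, 0, 0], "twist": 0, "hand": 0.75},
    {"translation": [0, 0, 0], "twist": 0, "hand": 0.85},
    {"translation": [0, 0, 0], "twist": 0, "hand": 0.85},
    {"translation": [0, 0, -0.1], "twist": 0, "hand": 0.85},
    {"translation": [0, 0, -0.3], "twist": 0, "hand": 0.85},
    {"translation": [0, 0, -0.45], "twist": 0, "hand": 0.85},
    {"translation": [0, 0, -0.45], "twist": 0, "hand": 0.85},
    {"translation": [0, 0, -0.45], "twist": 0, "hand": 0.85},
  ],
)

```text
time: 22.05
tool_pos: [0.6243, -0.1892, 0.2064]
tool_rot: [0.0, 0.999, 0.051, 0.0]
contact_force: [0.7, -0.6, 0.2]
gripper_width: 0.856
grasp_force: 0.0
```

Request:
apply_moves(
  targets=[
    {"translation": [-0.3, 0, -0.3], "twist": 0, "hand": 0.85},
    {"translation": [-0.45, 0, 0], "twist": 0, "hand": 0.85},
    {"translation": [-0.45, 0, 0], "twist": 0, "hand": 0.85},
    {"translation": [-0.3, 0, 0], "twist": 0, "hand": 0.85},
    {"translation": [0, 0, 0], "twist": 0, "hand": 0.85},
    {"translation": [0, 0, 0], "twist": 0, "hand": 0.85},
  ],
)

```text
time: 22.65
tool_pos: [0.4752, -0.2047, 0.2349]
tool_rot: [0.001, 0.999, 0.05, 0.001]
contact_force: [0.2, -0.0, 1.0]
gripper_width: 0.845
grasp_force: 0.0
```

Run:
```python
from h import *
im=grab_frame("side");cv2.imwrite("pics/s7.png",cv2.resize(im[90:290,170:410,::-1],None,fx=3,fy=3,interpolation=2))
grab_frame("top");print([(d["point"],d["score"]) for q in("battery_pack","job_tray") for d in recognise("side",q)[:1]])
```

```text
[([0.6164, -0.1707, 0.0249], 0.58), ([0.6044, -0.1851, 0.0061], 0.83)]
```

View pics/s7.png

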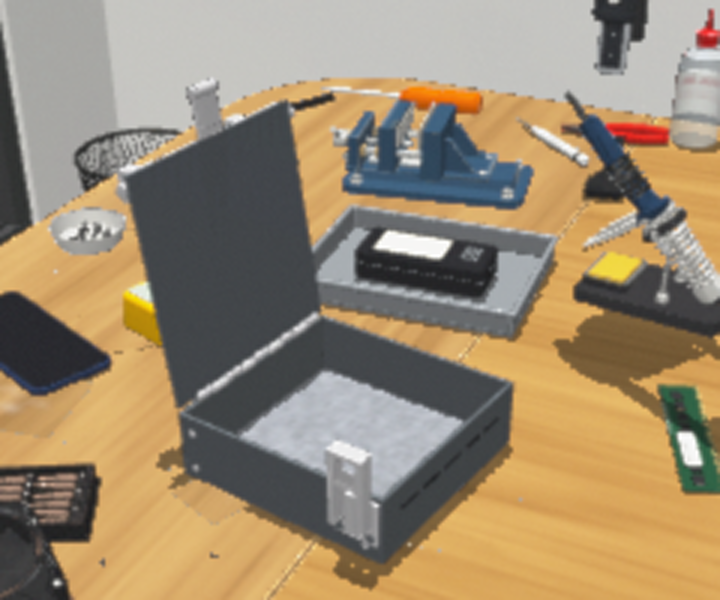

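The pack lies flat in the middle of the tray at (425,262), the lid is open and the gripper is clear, so I'm handing in.

```bash
python3 -c "
from plant import *
print(job_done())"
```

```text
the job is handed in; nothing more can be done
None
```

The job is handed in: bolt drawn with its handle in the back notch, lid open near its stop, battery pack flat near the middle of the job tray, and no bystander was seen to move; the hand-in returned no verdict.

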